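Load machine covers into a spring-clip transport rack

ROBOT

A 6-joint arm with a two-finger parallel gripper is mounted at the origin on a cart in front of the work surface, level with it; the furniture and walls round the work are solid. World frame = base frame: x ahead of the robot, y to its left, z up, the work surface at z = 0. Lengths are in m, angles in rad, forces in N, time in s.
With the tool pointing down it reaches from about 0.4 to 0.825 m from the base axis. Payload 7 kg.
Tool frame: the origin (TCP) lies on the mounting face of the last link; the fingertips stand 178 mm ahead of it and the grasp point (between the pads) lies arm.grip_depth ahead of it (arm.grip_depth is the distance from the TCP to the grasp point, in m); z points along the fingers, y is the direction in which the jaws open and shut (so a half turn about z gives the same grasp; the last joint's range is limited). The gripper opens to 88 mm and grips with 3 to 60 N. Pads are 19 mm wide; open, the fingers measure 130 mm over their backs; the gripper's body (78 mm by 193 mm) begins 47 mm behind the grasp point.
Start: joints at [1.588, 0.359, 0.012, 0, -1.224, -0.288], TCP at [0.181, 0.65, 0.405] pointing down, gripper open.
Joint ranges: [-3.07, 3.07], [-1.43, 2.12], [-1.02, 1.25], [-3.03, 1.67], [-3.05, -0], [-3.03, 3.03]. Speed limits (rad/s): [2.39, 2.39, 3.01, 3.14, 3.14, 3.14].

INTERFACE

Orientations are given as [roll, pitch, yaw] about the fixed x, y, z axes, in that order (R = Rz(yaw) Ry(pitch) Rx(roll)).
In Python, from station import arm gives the robot as it stands.
- The arm moves only by the tool carry_out, never from a script. Its argument "targets" is a list that holds one entry, the list of rows, each a list of 7 numbers: the turn, a rotation vector about the tool's x, y, z in units of 8 degrees (1.0 is 8 degrees), then the shift along the tool's x, y, z in units of 2.5 cm (1.0 is 2.5 cm), then the opening, from -1 (shut) to 1 (fully open). A call has 1 to 20 rows; each row shifts and turns the commanded pose from where the row before left it, along the tool's axes as they then stand; what a row does not reach is not made up. A row lasts 1/8 s, in which the tool goes at most 62.5 mm and 10.7 degrees, less where a joint would pass 70% of its speed; a pose out of reach is approached as far as the arm can. A call with a number of a shift or a turn outside -1 to 1 is refused whole. A call with a gripper value outside its range is refused whole. The fingers move at their own pace and stop on an object; "squeeze" is the grip in N (left out, the last holds). Time passes only in rows, so rows that do not move let the fingers close. It gives the time, the measured TCP pose, the force and the opening at its end, in the units of the state.
- arm.get_state(): the state, without advancing time (a new reading comes with each control period).
- arm.grab_frame(name): name is "scene" or "top" or "wrist"; returns (picture, depth): 384x512x3 uint8, red, green, blue; 384x512 float32, m along the optical axis (not along the pixel's ray), 0 where there is no reading.
- arm.camera_model(name): a dict with "camera_matrix" (3x3 intrinsics, pixels), "world_from_camera" (4x4, takes a point from camera to world coordinates). Camera axes: x right, y down, z forward; pixel columns grow to the right and rows downward; lengths in m; the calibration is good to about 2 mm. A picture is of the moment at which its call begins: read the wrist's pose just before it. camera_model takes no time and is no camera call; for the wrist camera it gives the pose at the moment of the call.
- arm.job_done(): hands the job in, once; it reports no verdict.
Trained networks look in the newest picture that a camera, given by its name, has taken for a name from the list of things; names that differ only in an ending like _2 or _b are one class to them, and where a whole thing is asked for, a point or a joint stands for the part that bears it (a point fixed in the world has none). Each returns a list of dicts, best first, with "conf" (0 to 1); they miss things now and then, are a little off and sometimes report something else, mostly with a low value. They report only what shows in the picture. A call takes as long as a camera call.
- arm.spot_in(camera, query): "point" ([row, column] in pixels, amid what is visible of it).
- arm.landmark_of(camera, query): "point" ([row, column] in pixels: a listed point, or the origin of a listed thing).
The state is a dict: "t": time; "q": joint angles; "qd": joint speeds; "joint_efforts": joint torques, N m; "eef_pos": TCP position; "ee_rot": TCP orientation; "force": force on the tool from outside, world axes, zero at the start; "moment": the same for the moment, N m; "width": finger opening in m.
Only numpy, scipy, OpenCV 4.12 (cv2) and the standard library are available. Lean on these libraries where they do the work, as an engineer would, in place of code of your own. Each camera call takes 0.05 s, during which the arm holds its last target.

TASK

Load the two machine covers standing in the staging stands into the leaning transport rack: the short cover with orange rails into the slot with the orange tag, the tall one with blue rails into the slot with the blue tag. Push each straight down its slot, bead first, past the spring clips until it is fully home on the slot floor with the clips snapped shut above its bead, and let go; the slots are close together, so mind the room for your gripper. Leave the glue bottle, tape roll, spectacles and mug where they are, and upright.

Things in the scene. Friction and masses are not known exactly. Their poses are not given: they have to be found in the camera images.
- short_cover: Loose rigid cover panel, 80 mm tall, orange rails, 60 g, upright in its stand. Origin: centre of bottom edge; z up to the top edge, x along its 60 mm width, y through it (same turned half round about z). 4 mm plate; round bead 10 mm thick at z 0-10; round rib 10 mm thick at z 22-32; rectangular grip rail 10 mm thick at z 60-80. Grip across the rail.
- tall_cover: Loose rigid cover panel, 145 mm tall, blue rails, 100 g, upright in its stand. Origin: centre of bottom edge; z up to the top edge, x along its 60 mm width, y through it (same turned half round about z). 4 mm plate; round bead 10 mm thick at z 0-10; round rib 10 mm thick at z 22-32; rectangular grip rail 10 mm thick at z 125-145. Grip across the rail.
- slot_orange (a point): Centre of the floor of the orange-tagged slot (left of two, seen from the robot), for the short cover. z points out of the slot, 30 degrees from vertical, leaning towards the robot; push covers in along -z. x along the slot (rearward, up), y across. A seated cover's frame coincides with this. Slot 63 mm long between end walls with lips flared at z 34-42; other sizes: see slot_blue.
- slot_blue (a point): Same for the blue-tagged right slot, for the tall cover; parallel to orange, 36 mm apart in y. Each slot: guide cheeks 12.5 mm apart at z 20-32, flared at z 32-39. Clip noses at z 12.5, 5 mm apart; a cover's underside meets them at z 14-17, then 10-15 N pushes its bead past and down to the floor, where they snap shut above it.
- clip_orange_left (a joint): Spring clip with a round steel nose (10 mm thick) at the left side of the orange slot; value = m it is pushed outward: 0 free or snapped home, about 0.0025 while the bead passes, at most 0.004.
- clip_orange_right (a joint): Spring clip with a round steel nose (10 mm thick) at the right side of the orange slot; value = m it is pushed outward: 0 free or snapped home, about 0.0025 while the bead passes, at most 0.004.
- clip_blue_left (a joint): Spring clip with a round steel nose (10 mm thick) at the left side of the blue slot; value = m it is pushed outward: 0 free or snapped home, about 0.0025 while the bead passes, at most 0.004.
- clip_blue_right (a joint): Spring clip with a round steel nose (10 mm thick) at the right side of the blue slot; value = m it is pushed outward: 0 free or snapped home, about 0.0025 while the bead passes, at most 0.004.
- rack: The fixed aluminium rack with two slots, on a dark 112 x 92 mm base plate; origin under its centre, on the riser's top; x to its rear (away from the robot). Highest empty point about 100 mm. Both slot floors' centres are 45 mm above the riser's top.
- stand_short: Fixed white staging stand that holds the short cover upright: 90 x 50 mm base 8 mm thick, two walls 34 mm high above it with an 11.5 mm gap along its x axis; origin under its centre. The cover just stands in the gap (bottom 8 mm above the riser) and lifts straight up.
- stand_tall: A like stand that holds the tall cover.
- riser: Fixed plywood riser, its flat top 80 mm above the table, x 0.37 to 0.655 m and y -0.37 to 0.37 m, on which rack, stands, glue bottle and tape stand. Origin at the centre of its underside. Packing paper lies all round it.
- glue_bottle: Loose white and yellow glue bottle, 35 mm across, 98 mm tall, standing between the places; origin at the centre of its foot. Leave alone.
- tape_roll: Loose black tape roll, 56 mm across, 19 mm high, lying near the riser's front; origin at the centre of its underside. Leave alone.
- spectacles: Loose black spectacles, 48 x 145 x 46 mm; origin at the centre of the underside. Leave alone.
- mug: Loose lidded white mug with green handle, 84 x 122 mm, 135 mm tall, at the far left; origin at the underside. Leave alone.

How it is judged:
By the outcome, as a careful person would: the job done as asked, in the order asked, and still so for the second after the job is handed in, with the robot touching nothing.
It also fails if it takes over 64 s, if anything falls off the work surface, if the arm or the gripper's body presses on something with over 40 N, if the wrist force passes 120 N, or if a joint passes its speed limit or range.

## Working session

There is one attempt and no reset: what is moved stays moved. The work goes in short steps, Python scripts to look and compute and a tool call to move; the robot and the scene stay as the last step left them, time stands still between calls to the robot, and variables do not carry over. Pictures are saved under pics/ and viewed, and the job is handed in when it is done.

Besides the shell and the picture viewer there is one more tool, called after "Call:" as name(argument=value, ...), one argument or row to a line, values as JSON. carry_out: Moves the arm, as the interface text tells. Its arguments: {"type":"object","properties":{"targets":{"type":"array"},"squeeze":{"type":"number"}},"required":["targets"]}

```bash
mkdir -p pics; ls
cat > h.py <<'E'
from station import arm
import numpy as np, cv2
from scipy.spatial.transform import Rotation as R
def shot(n,f):
    s=arm.get_state(); im,d=arm.grab_frame(n); cv2.imwrite('pics/'+f,cv2.cvtColor(im,cv2.COLOR_RGB2BGR)); np.save('pics/'+f+'.npy',d); return im,d
def cloud(n,d):
    m=arm.camera_model(n);K=np.array(m['camera_matrix']);T=np.array(m['world_from_camera'])
    v,u=np.mgrid[0:d.shape[0],0:d.shape[1]]
    P=np.stack([(u-K[0,2])/K[0,0]*d,(v-K[1,2])/K[1,1]*d,d],-1)
    return P@T[:3,:3].T+T[:3,3]
E
python3 - <<'E'
from h import *
print(arm.get_state(), arm.grip_depth)
for n in ['scene','top','wrist']:
    im,d=shot(n,n+'0.png'); print(n,arm.camera_model(n))
    np.save(n+'0c.npy',cloud(n,d)); np.save(n+'0i.npy',im)
for n in ['scene','top']:
  c=np.load(n+'0c.npy')
  for q in ['short_cover','tall_cover','slot_orange','slot_blue','rack','stand_short','stand_tall','glue_bottle','tape_roll']:
    r=arm.landmark_of(n,q)
    print(n,q,[(x['conf'],x['point'],c[int(x['point'][0]),int(x['point'][1])].round(3)) for x in r[:2]])
E
```

```text
pics
{'t': 0.0, 'q': array([ 1.58812114e+00,  3.59366192e-01,  1.10927175e-02, -3.81597862e-04,
       -1.22411399e+00, -2.88073880e-01]), 'qd': array([-0.00100775,  0.0001234 , -0.00027387,  0.00032513,  0.00111424,
       -0.00134485]), 'joint_efforts': array([ 2.31246820e-03, -5.82719815e+01,  2.93048894e+01,  6.99687839e+00,
        6.92914036e-03, -1.57630489e-04]), 'eef_pos': array([0.18049095, 0.65021957, 0.40374491]), 'ee_rot': array([ 3.13996515e+00, -1.08151051e-04, -2.70878924e-01]), 'force': array([-0.31765466, -0.17499596, -0.27390827]), 'moment': array([ 0.00896419,  0.04384942, -0.01396874]), 'width': 0.08753880552928851} 0.1593
scene {'camera_matrix': array([[399.76046751,   0.        , 256.42558894],
       [  0.        , 399.76046751, 191.78814181],
       [  0.        ,   0.        ,   1.        ]]), 'world_from_camera': array([[ 0.63245246, -0.49655102,  0.59450902, -0.03865854],
       [-0.77436984, -0.38663356,  0.50086509, -0.52141735],
       [-0.01884793, -0.77714321, -0.62904148,  0.71844086],
       [ 0.        ,  0.        ,  0.        ,  1.        ]])}
to
[... 1757 characters left out ...]
1, [257.7, 272.7], array([ 0.416, -0.177,  0.079]))]
top short_cover [(0.53, [198.1, 166.5], array([0.541, 0.212, 0.124]))]
top tall_cover [(0.56, [204.6, 249.7], array([ 0.519, -0.006,  0.236]))]
top slot_orange [(0.79, [194.3, 332.6], array([ 0.555, -0.211,  0.145]))]
top slot_blue [(0.98, [198.4, 346.0], array([ 0.546, -0.247,  0.14 ]))]
top rack [(0.63, [195.6, 337.8], array([ 0.553, -0.223,  0.144]))]
top stand_short [(0.57, [193.5, 168.5], array([0.555, 0.209, 0.119]))]
top stand_tall [(0.96, [203.4, 250.3], array([ 0.521, -0.008,  0.233])), (0.2, [195.5, 333.2], array([ 0.55 , -0.209,  0.17 ]))]
top glue_bottle []
top tape_roll [(0.59, [254.4, 316.8], array([ 0.403, -0.18 ,  0.074]))]
```

View pics/scene0.png

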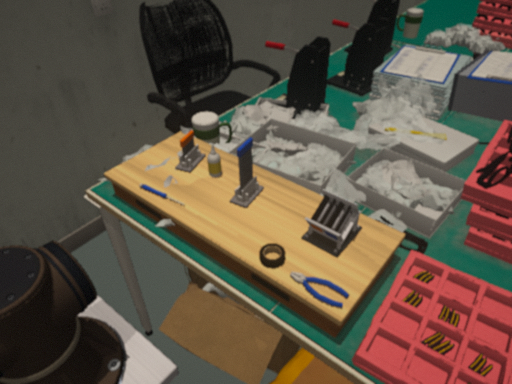

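View pics/top0.png

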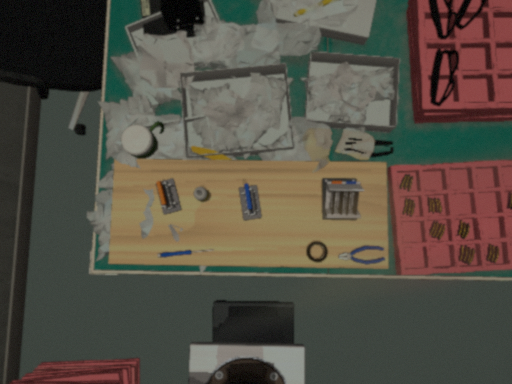

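View pics/wrist0.png

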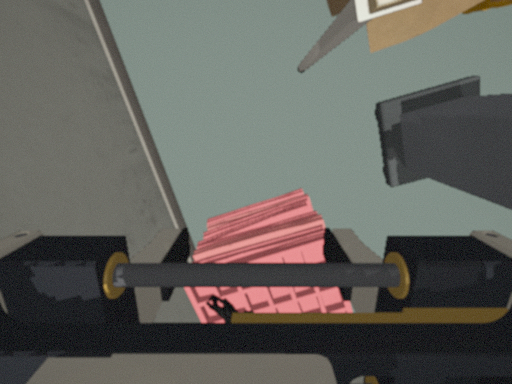

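Run:
```python
from h import *
a=cv2.imread('pics/top0.png'); b=cv2.imread('pics/scene0.png')
A=cv2.resize(a[165:265,130:380],None,fx=3,fy=3,interpolation=cv2.INTER_CUBIC)
B=cv2.resize(b[120:260,170:370],None,fx=4,fy=4,interpolation=cv2.INTER_CUBIC)[:, :800]
cv2.imwrite('pics/topz.png',A);cv2.imwrite('pics/scenez.png',B)
c=np.load('top0c.npy')
z=c[...,2]
for name,(u0,u1,v0,v1) in dict(short=(150,185,170,220),tall=(235,265,175,225),rack=(315,370,170,225)).items():
    P=c[v0:v1,u0:u1].reshape(-1,3)
    for lo,hi in [(0.085,0.1),(0.1,0.14),(0.15,0.2),(0.2,0.26)]:
        Q=P[(P[:,2]>lo)&(P[:,2]<hi)]
        if len(Q)>5:
            print(name,lo,len(Q),Q.mean(0).round(4),Q.min(0).round(3),Q.max(0).round(3),cv2.minAreaRect(Q[:,:2].astype(np.float32)))
print('table',np.median(c[228:245,200:300,2]))
m=arm.camera_model('wrist');T=np.array(m['world_from_camera']);s=arm.get_state()
W=np.eye(4);W[:3,:3]=R.from_euler('xyz',s['ee_rot']).as_matrix();W[:3,3]=s['eef_pos']
print((np.linalg.inv(W)@T).round(4))
```

```text
short 0.085 348 [0.5448 0.218  0.0889] [0.488 0.179 0.085] [0.613 0.265 0.1  ] ((0.5487964749336243, 0.22252950072288513), (0.08579424023628235, 0.12401633709669113), 87.55095672607422)
short 0.1 189 [0.5478 0.2109 0.1169] [0.515 0.191 0.1  ] [0.587 0.23  0.137] ((0.5503116846084595, 0.21689994633197784), (0.07037847489118576, 0.03811934217810631), 16.971736907958984)
short 0.15 128 [0.5491 0.2152 0.1651] [0.521 0.204 0.15 ] [0.579 0.229 0.172] ((0.5500258207321167, 0.2165692150592804), (0.059177886694669724, 0.010401026345789433), 16.88846778869629)
tall 0.085 360 [ 0.533  -0.0027  0.0881] [ 0.48  -0.038  0.085] [0.603 0.027 0.099] ((0.5387319326400757, -0.006511930376291275), (0.12108148634433746, 0.059924572706222534), 9.23554801940918)
tall 0.1 124 [ 0.5336 -0.0039  0.1163] [ 0.501 -0.025  0.101] [0.57 0.02 0.14] ((0.5360755324363708, -0.0022794585675001144), (0.06787044554948807, 0.03747154399752617), 9.858383178710938)
tall 0.2 117 [ 0.536  -0.0022  0.2321] [ 0.507 -0.011  0.213] [0.565 0.006 0.238] ((0.5368488430976868, -0.0019487077370285988), (0.05885007232427597, 0.00998743437230587), 9.46646785736084)
rack 0.085 258 [ 0.555  -0.219   0.0878] [ 0.495 -0.318  0.085] [ 0.626 -0.175  0.095] ((0.5617660284042358, -0.24741174280643463), (0.13168184459209442, 0.1414472758769989), 1.1675124168395996)
rack 0.1 456 [ 0.5317 -0.2296  0.126 ] [ 0.496 -0.281  0.102] [ 0.586 -0.197  0.14 ] ((0.5400676131248474, -0.23783844709396362), (0.08991659432649612, 0.08240082859992981), 83.80042266845703)
rack 0.15 428 [ 0.5556 -0.2396  0.1635] [ 0.515 -0.28   0.15 ] [ 0.585 -0.196  0.185] ((0.550024688243866, -0.23824536800384521), (0.07036972790956497, 0.08317791670560837), 0.6437516808509827)
table 0.0797453734192225
[[ 1.000e-04 -9.549e-01 -2.969e-01  8.060e-02]
 [ 1.000e+00  3.000e-04 -5.000e-04 -8.000e-04]
 [ 6.000e-04 -2.969e-01  9.549e-01  1.930e-02]
 [ 0.000e+00  0.000e+00  0.000e+00  1.000e+00]]
```

View pics/topz.png

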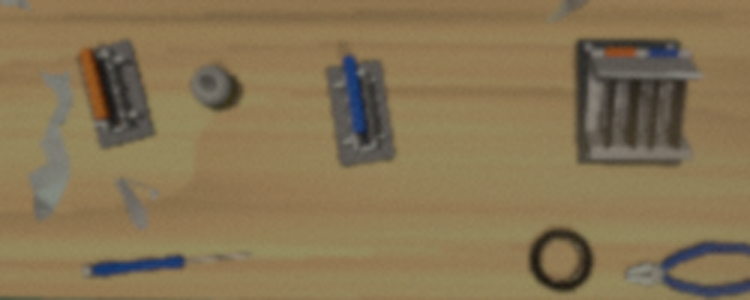

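View pics/scenez.png

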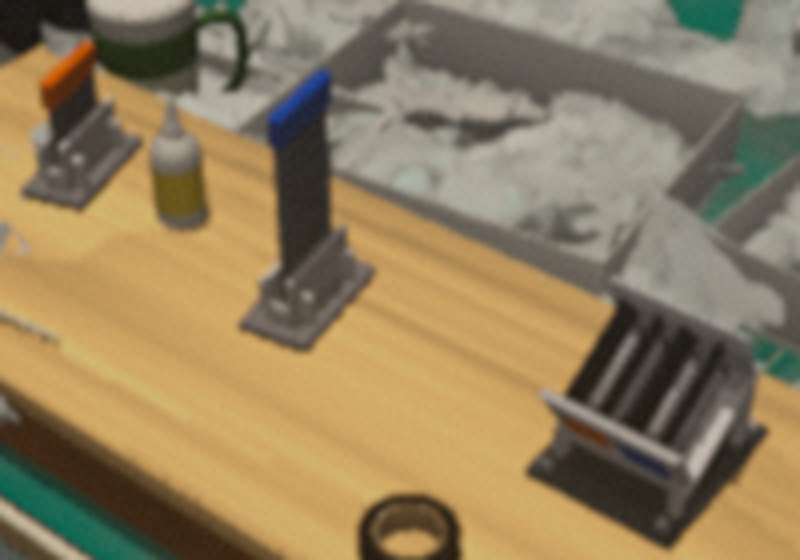

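```bash
cat >> h.py <<'E'
from scipy.linalg import logm,expm
def T(p,e):
    M=np.eye(4);M[:3,:3]=R.from_euler('xyz',e).as_matrix();M[:3,3]=p;return M
def cur():
    s=arm.get_state();return T(s['eef_pos'],s['ee_rot'])
def step(A,B,n):
    M=expm(logm(np.linalg.inv(A)@B).real/n)
    return np.r_[R.from_matrix(M[:3,:3]).as_rotvec()/np.radians(8),M[:3,3]/.025].round(3)
def slotT(p,yaw,d):  # tool pose (TCP) with grasp point at distance d from slot floor along slot z
    Rm=R.from_euler('xyz',[np.pi,-np.pi/6,yaw]).as_matrix(); M=np.eye(4);M[:3,:3]=Rm;M[:3,3]=np.array(p)-Rm[:,2]*(d+arm.grip_depth);return M
E
python3 - <<'E'
from h import *
c=cur();print(step(c,T([.55,.2165,.40],[np.pi,0,c and 0 if False else arm.get_state()['ee_rot'][2]]),20))
print(step(T([.55,.2165,.40],[np.pi,0,-.271]),T([.55,.2165,.40],[np.pi,0,.295]),5))
E
```

```text
[0.    0.    0.    0.944 0.639 0.009]
[ 0.     0.    -0.811  0.    -0.     0.   ]
```

Call:
carry_out(
  targets=[
    [[0, 0, 0, 0.94, 0.64, 0, 1], [0, 0, 0, 0.94, 0.64, 0, 1], [0, 0, 0, 0.94, 0.64, 0, 1], [0, 0, 0, 0.94, 0.64, 0, 1], [0, 0, 0, 0.94, 0.64, 0, 1], [0, 0, 0, 0.94, 0.64, 0, 1], [0, 0, 0, 0.94, 0.64, 0, 1], [0, 0, 0, 0.94, 0.64, 0, 1], [0, 0, 0, 0.94, 0.64, 0, 1], [0, 0, 0, 0.94, 0.64, 0, 1], [0, 0, 0, 0.94, 0.64, 0, 1], [0, 0, 0, 0.94, 0.64, 0, 1], [0, 0, 0, 0.94, 0.64, 0, 1], [0, 0, 0, 0.94, 0.64, 0, 1], [0, 0, 0, 0.94, 0.64, 0, 1], [0, 0, 0, 0.94, 0.64, 0, 1]],
  ],
)

```text
t: 3.05
eef_pos: [0.4752, 0.3012, 0.4048]
ee_rot: [-3.141, -0.0, -0.271]
force: [0.6, 0.2, 0.3]
width: 0.0876
```

Call:
carry_out(
  targets=[
    [[0, 0, 0, 0.94, 0.64, 0, 1], [0, 0, 0, 0.94, 0.64, 0, 1], [0, 0, 0, 0.94, 0.64, 0, 1], [0, 0, 0, 0.94, 0.64, 0, 1], [0, 0, -0.81, 0, 0, 0, 0], [0, 0, -0.81, 0, 0, 0, 0], [0, 0, -0.81, 0, 0, 0, 0], [0, 0, -0.81, 0, 0, 0, 0], [0, 0, -0.81, 0, 0, 0, 0], [0, 0, 0, 0, 0, 0, 0]],
  ],
)

```text
t: 4.3
eef_pos: [0.5479, 0.2153, 0.4048]
ee_rot: [-3.142, -0.0, 0.293]
force: [-1.0, -0.7, -0.5]
width: 0.0441
```

Run:
```python
from h import *
s=arm.get_state();print(s['eef_pos'],s['ee_rot'],s['width'])
im,d=shot('wrist','w1.png');c=cloud('wrist',d);np.save('w1c.npy',c)
P=c.reshape(-1,3);hsv=cv2.cvtColor(im,cv2.COLOR_RGB2HSV).reshape(-1,3)
m=(P[:,2]>.15)&(P[:,2]<.176)&(abs(P[:,0]-.55)<.06)&(abs(P[:,1]-.2165)<.05)&(d.reshape(-1)>0)
Q=P[m];print(len(Q),Q.mean(0),cv2.minAreaRect(Q[:,:2].astype(np.float32)))
m&=(P[:,2]>.162);Q=P[m];print(len(Q),Q.mean(0),cv2.minAreaRect(Q[:,:2].astype(np.float32)))
```

```text
[0.54786899 0.2153142  0.40476043] [-3.14155830e+00 -1.02315477e-04  2.93434346e-01] 0.04406886949081853
752 [0.55487735 0.21734702 0.16784012] ((0.5523554086685181, 0.21631039679050446), (0.0598706416785717, 0.009496928192675114), 16.72405433654785)
727 [0.55399422 0.21708575 0.16822505] ((0.5523438453674316, 0.21630427241325378), (0.05982838198542595, 0.009324389509856701), 16.536178588867188)
```

View pics/w1.png

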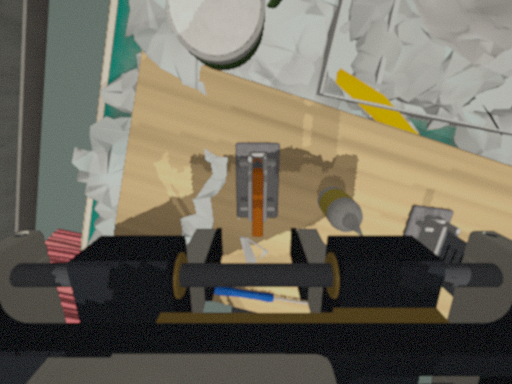

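Call:
carry_out(
  targets=[
    [[0, 0, 0, 0.15, 0, 0.7, 0], [0, 0, 0, 0, 0, 0.7, 0], [0, 0, 0, 0, 0, 0.7, 0], [0, 0, 0, 0, 0, 0.7, 0], [0, 0, 0, 0, 0, 0.7, 0], [0, 0, 0, 0, 0, 0, 0], [0, 0, 0, 0, 0, 0, -1], [0, 0, 0, 0, 0, 0, -1], [0, 0, 0, 0, 0, 0, -1], [0, 0, 0, 0, 0, 0, -1], [0, 0, 0, 0, 0, 0, -1]],
  ],
  squeeze=50,
)

```text
t: 5.72
eef_pos: [0.5517, 0.2169, 0.3175]
ee_rot: [3.141, -0.0, 0.295]
force: [1.5, -3.7, 1.1]
width: 0.0097
```

Run:
```python
from h import *
s=arm.get_state();print(s['eef_pos'],s['ee_rot'],s['width'],s['force'])
im,d=shot('wrist','w2.png');c=cloud('wrist',d)
```

```text
[0.55166399 0.21692567 0.31754443] [ 3.14062233e+00 -2.72475630e-04  2.94762547e-01] 0.009693768725297765 [ 1.51144103 -3.70490545  1.05606372]
```

View pics/w2.png

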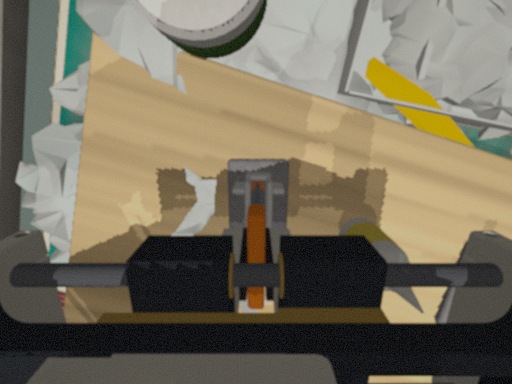

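Call:
carry_out(
  targets=[
    [[0, 0, 0, 0, 0, -0.5, -1], [0, 0, 0, 0, 0, -1, -1], [0, 0, 0, 0, 0, -1, -1], [0, 0, 0, 0, 0, -1, -1], [0, 0, 0, 0, 0, -1, -1], [0, 0, 0, 0, 0, -1, -1], [0, 0, 0, 0, 0, -1, -1], [0, 0, 0, 0, 0, -0.7, -1]],
  ],
)

```text
t: 6.78
eef_pos: [0.5512, 0.2176, 0.4992]
ee_rot: [-3.14, -0.002, 0.295]
force: [-0.6, 0.2, -0.3]
width: 0.0096
```

```bash
cat >> h.py <<'E'
def ray(n,px,z=None):
    m=arm.camera_model(n);K=np.array(m['camera_matrix']);W=np.array(m['world_from_camera'])
    d=W[:3,:3]@np.linalg.inv(K)@np.array([px[1],px[0],1.]);o=W[:3,3]
    return o+d*(z-o[2])/d[2] if z is not None else (o,d)
E
python3 - <<'E'
from h import *
s=arm.get_state();print(s['eef_pos'],s['ee_rot'],s['width'],s['force'])
im,d=shot('wrist','w3.png')
print('orange',ray('top',[194.3,332.6],.125),ray('scene',[212.3,326.5],.125))
print('blue',ray('top',[198.4,346.0],.125),ray('scene',[221.1,338.6],.125))
print('rack',ray('top',[195.6,337.8],.08),ray('scene',[232.7,329.6],.08))
# base plate: dark pixels in top
i=np.load('top0i.npy')[170:225,315:370];c=np.load('top0c.npy')[170:225,315:370]
from scipy.linalg import logm
print(step(cur(),T([.50,-.22,.49],[np.pi,0,0]),1)*1)
E
```

```text
[0.55118573 0.21763721 0.49920494] [-3.14028414e+00 -1.85801664e-03  2.95050730e-01] 0.009577230416288732 [-0.63098267  0.16280039 -0.31116902]
orange [ 0.55682111 -0.21549699  0.125     ] [ 0.56155623 -0.21659604  0.125     ]
blue [ 0.54675382 -0.2495771   0.125     ] [ 0.55324065 -0.25188946  0.125     ]
rack [ 0.55891089 -0.23702187  0.08      ] [ 0.55264885 -0.23488978  0.08      ]
[-1.5000e-02 -3.1000e-02  2.1140e+00 -7.0670e+00  1.6148e+01  3.9700e-01]
```

View pics/w3.png

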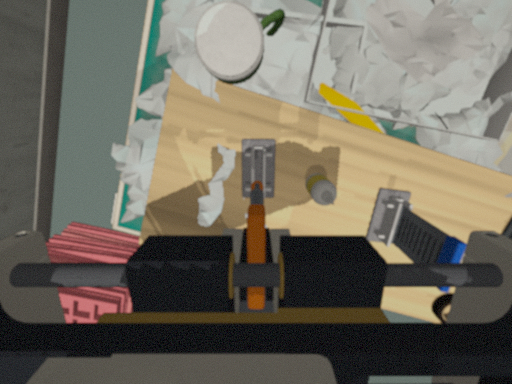

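Run:
```python
from h import *
im,d=arm.grab_frame('wrist');c=cloud('wrist',d);C=cur()
L=(c-C[:3,3])@C[:3,:3]
hsv=cv2.cvtColor(im,cv2.COLOR_RGB2HSV)
m=(hsv[...,0]<14)&(hsv[...,1]>170)&(hsv[...,2]>60)&(d>0)&(d<.25)
Q=L[m];v,u=np.nonzero(m);print(len(Q),v.min(),v.max(),u.min(),u.max(),Q.min(0),Q.max(0),np.median(Q,0),np.percentile(Q,[1,99],axis=0))
for r in range(180,200,2): print(r,L[r,257].round(4),d[r,257].round(3))
for r in range(292,316,2): print(r,L[r,257].round(4),d[r,257].round(3),im[r,257])
```

```text
494 182 308 246 265 [-0.03014831 -0.00691834  0.0976774 ] [0.03289986 0.00506232 0.22167712] [ 0.01479086 -0.00067195  0.14948501] [[-0.02952356 -0.00592047  0.09925668]
 [ 0.03216021  0.00482082  0.22116648]]
180 [3.010e-02 1.000e-04 2.229e-01] 0.21
182 [2.910e-02 1.000e-04 2.204e-01] 0.208
184 [2.860e-02 1.000e-04 2.165e-01] 0.204
186 [2.90e-02 1.00e-04 2.09e-01] 0.197
188 [2.970e-02 1.000e-04 2.014e-01] 0.189
190 [0.0289 0.     0.1988] 0.187
192 [0.0289 0.     0.1942] 0.183
194 [0.0286 0.     0.1903] 0.179
196 [ 0.029  -0.      0.1847] 0.173
198 [ 0.0284 -0.      0.1823] 0.171
292 [-1.78e-02 -1.00e-04  1.49e-01] 0.153 [119  58   4]
294 [-1.930e-02 -1.000e-04  1.492e-01] 0.154 [135  78  25]
296 [-1.940e-02 -1.000e-04  1.477e-01] 0.152 [146  80  12]
298 [-2.220e-02 -1.000e-04  1.495e-01] 0.155 [149  84  25]
300 [-2.4e-02 -1.0e-04  1.5e-01] 0.156 [150  83  26]
302 [-2.480e-02 -1.000e-04  1.492e-01] 0.155 [149  82  19]
304 [-2.650e-02 -1.000e-04  1.495e-01] 0.156 [152  86  28]
306 [-2.710e-02 -1.000e-04  1.486e-01] 0.156 [146  75   0]
308 [-2.930e-02 -1.000e-04  1.495e-01] 0.157 [131  70  31]
310 [-0.4641  0.0025  0.6545] 0.768 [65 55 55]
312 [ 0.0237 -0.0004  0.0852] 0.08 [61 55 46]
314 [ 0.0238 -0.0004  0.0844] 0.079 [78 62 25]
```

Call:
carry_out(
  targets=[
    [[0, 0, 0, -0.51, 0.87, 0, -1], [0, 0, 0, -0.51, 0.87, 0, -1], [0, 0, 0, -0.51, 0.87, 0, -1], [0, 0, 0, -0.51, 0.87, 0, -1], [0, 0, 0, -0.51, 0.87, 0, -1], [0, 0, 0, -0.51, 0.87, 0, -1], [0, 0, 0, -0.51, 0.87, 0, -1], [0, 0, 0, -0.51, 0.87, 0, -1], [0, 0, 0, -0.51, 0.87, 0, -1], [0, 0, 0, -0.51, 0.87, 0, -1], [0, 0, 0, -0.51, 0.87, 0, -1], [0, 0, 0, -0.51, 0.87, 0, -1], [0, 0, 0, -0.51, 0.87, 0, -1], [0, 0, 0, -0.51, 0.87, 0, -1], [0, 0, 0, -0.51, 0.87, 0, -1], [0, 0, 0, -0.51, 0.87, 0, -1], [0, 0, 0, -0.51, 0.87, 0, -1], [0, 0, 0.7, 0, 0, 0, -1], [0, 0, 0.7, 0, 0, 0, -1], [0, 0, 0.7, 0, 0, 0, -1]],
  ],
)

```text
t: 9.38
eef_pos: [0.4508, -0.2002, 0.4972]
ee_rot: [-3.142, -0.0, -0.002]
force: [-0.4, -0.6, -0.5]
width: 0.0093
```

Run:
```python
from h import *
s=arm.get_state();print(s['eef_pos'],s['ee_rot'],s['q'])
im,d=shot('wrist','w4.png');np.save('w4c.npy',cloud('wrist',d))
B=slotT([.553,-.218,.125],0,.18);print(B[:3,3],step(cur(),B,5))
```

```text
[ 0.45075673 -0.20017624  0.49715342] [-3.14156407e+00 -6.08597105e-05 -2.31252895e-03] [-1.85206365e-02  4.03910971e-03 -2.20657517e-01 -3.03266182e-05
 -1.34603931e+00  1.58701119e+00]
[ 0.38335    -0.218       0.41884242] [ 0.003  0.75  -0.009 -0.665  0.146  0.506]
```

View pics/w4.png

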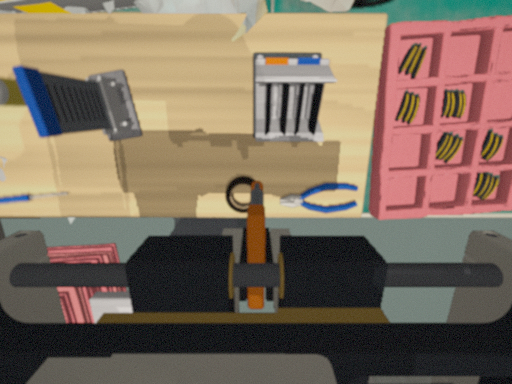

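Call:
carry_out(
  targets=[
    [[0, 0.75, 0, -0.66, 0.15, 0.5, -1], [0, 0.75, 0, -0.66, 0.15, 0.5, -1], [0, 0.75, 0, -0.66, 0.15, 0.5, -1], [0, 0.75, 0, -0.66, 0.15, 0.5, -1], [0, 0.75, 0, -0.66, 0.15, 0.5, -1], [0, 0, 0, 0, 0, 0, -1]],
  ],
)

```text
t: 10.18
eef_pos: [0.3824, -0.2187, 0.4186]
ee_rot: [3.141, -0.522, 0.001]
force: [0.1, -0.0, -0.5]
width: 0.0097
```

Run:
```python
from h import *
s=arm.get_state();print(s['eef_pos'],s['ee_rot'],s['q'])
im,d=shot('wrist','w5.png');np.save('w5c.npy',cloud('wrist',d));np.save('w5d.npy',d)
for q in ['slot_orange','slot_blue','rack']:
    for x in arm.landmark_of('wrist',q): print(q,x,ray('wrist',x['point'],.125 if 'slot' in q else .08).round(4))
cv2.imwrite('pics/w5z.png',cv2.resize(cv2.cvtColor(im,cv2.COLOR_RGB2BGR)[0:240,160:400],(720,720),interpolation=cv2.INTER_CUBIC)[:600])
```

```text
[ 0.38235615 -0.2186516   0.41863962] [ 3.14122515e+00 -5.22011705e-01  1.46094296e-03] [-0.09405444 -0.19759046 -0.60322704 -0.07840719 -0.64656888  1.71627959]
slot_blue {'point': [181.1, 291.4], 'conf': 0.67} [ 0.5549 -0.2618  0.125 ]
rack {'point': [176.7, 260.0], 'conf': 0.66} [ 0.5742 -0.2232  0.08  ]
rack {'point': [187.3, 271.9], 'conf': 0.55} [ 0.5587 -0.24    0.08  ]
```

View pics/w5.png

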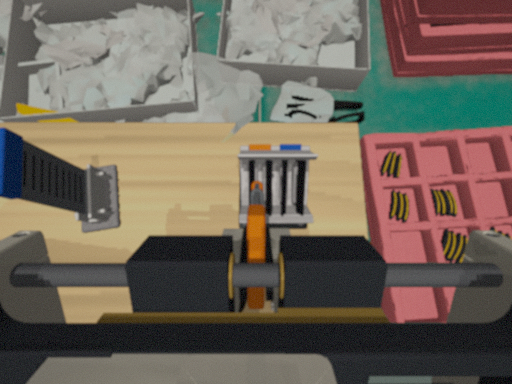

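View pics/w5z.png

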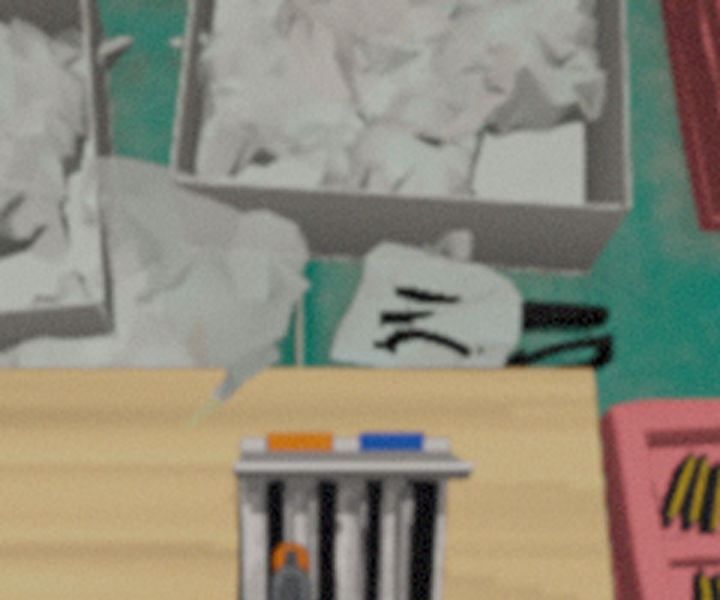

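Run:
```python
from h import *
p0=np.array([.553,-.218,.125]);S=np.array([[np.cos(np.pi/6),0,.5],[0,1,0],[-.5,0,np.cos(np.pi/6)]]) # rows x,y,z
np.set_printoptions(linewidth=220,suppress=True)
for n in ['w4','w5','top0']:
    c=np.load(n+'c.npy');L=(c-p0)@S.T*1000
    m=(abs(L[...,0])<60)&(L[...,1]>-75)&(L[...,1]<40)&(L[...,2]>-30)&(L[...,2]<70)
    print(n,m.sum())
    # profile along y at |x|<15
    for lo,hi in [(-15,15)]:
        mm=m&(L[...,0]>lo)&(L[...,0]<hi)
        Q=L[mm];ys=np.arange(-75,40,3)
        print([(int(y),np.round(np.median(Q[(Q[:,1]>=y)&(Q[:,1]<y+3),2]),0) if ((Q[:,1]>=y)&(Q[:,1]<y+3)).any() else None) for y in ys])
    # profile along x at y between -50..12
    mm=m&(L[...,1]>-50)&(L[...,1]<12);Q=L[mm]
    print([(int(x),np.round(np.median(Q[(Q[:,0]>=x)&(Q[:,0]<x+3),2]),0), np.round(np.max(Q[(Q[:,0]>=x)&(Q[:,0]<x+3),2]),0)) for x in range(-60,60,3) if ((Q[:,0]>=x)&(Q[:,0]<x+3)).any()])
```

```text
w4 6113
[(-75, None), (-72, None), (-69, None), (-66, np.float64(-0.0)), (-63, np.float64(1.0)), (-60, None), (-57, None), (-54, np.float64(40.0)), (-51, np.float64(38.0)), (-48, np.float64(29.0)), (-45, np.float64(14.0)), (-42, np.float64(1.0)), (-39, np.float64(15.0)), (-36, np.float64(33.0)), (-33, np.float64(36.0)), (-30, np.float64(22.0)), (-27, np.float64(1.0)), (-24, np.float64(1.0)), (-21, None), (-18, np.float64(40.0)), (-15, np.float64(38.0)), (-12, np.float64(31.0)), (-9, np.float64(15.0)), (-6, np.float64(1.0)), (-3, np.float64(15.0)), (0, np.float64(18.0)), (3, np.float64(36.0)), (6, np.float64(39.0)), (9, np.float64(1.0)), (12, np.float64(1.0)), (15, np.float64(1.0)), (18, np.float64(0.0)), (21, None), (24, None), (27, None), (30, None), (33, None), (36, None), (39, None)]
[(-39, np.float64(43.0), np.float64(44.0)), (-36, np.float64(40.0), np.float64(44.0)), (-33, np.float64(22.0), np.float64(40.0)), (-30, np.float64(34.0), np.float64(40.0)), (-27, np.float64(31.0), np.float64(41.0)), (-24, np.float64(27.0), np.float64(41.0)), (-21, np.float64(19.0), np.float64(41.0)), 
[... 4315 characters left out ...]
 np.float64(21.0), np.float64(43.0)), (-3, np.float64(20.0), np.float64(41.0)), (0, np.float64(18.0), np.float64(42.0)), (3, np.float64(20.0), np.float64(43.0)), (6, np.float64(20.0), np.float64(40.0)), (9, np.float64(20.0), np.float64(42.0)), (12, np.float64(19.0), np.float64(41.0)), (15, np.float64(29.0), np.float64(44.0)), (18, np.float64(28.0), np.float64(41.0)), (21, np.float64(36.0), np.float64(42.0)), (24, np.float64(38.0), np.float64(40.0)), (27, np.float64(35.0), np.float64(43.0)), (30, np.float64(32.0), np.float64(33.0)), (33, np.float64(24.0), np.float64(46.0)), (36, np.float64(3.0), np.float64(48.0)), (39, np.float64(2.0), np.float64(6.0)), (42, np.float64(4.0), np.float64(4.0))]
```

Run:
```python
from h import *
p0=np.array([.553,-.2235,.125]);S=np.array([[np.cos(np.pi/6),0,.5],[0,1,0],[-.5,0,np.cos(np.pi/6)]])
np.set_printoptions(linewidth=220,suppress=True)
for n in ['w4','w5']:
    c=np.load(n+'c.npy');L=(c-p0)@S.T*1000
    m=(abs(L[...,0])<60)&(L[...,1]>-75)&(L[...,1]<40)&(L[...,2]>-30)&(L[...,2]<70)
    Q=L[m]
    for nm,yc in [('o',0),('b',-36)]:
        for ulo,uhi in [(-27,-5),(0,25)]:
            s=(Q[:,0]>ulo)&(Q[:,0]<uhi)&(Q[:,2]>22)&(Q[:,2]<38)
            a=Q[s&(Q[:,1]>yc)&(Q[:,1]<yc+12)];b=Q[s&(Q[:,1]<yc)&(Q[:,1]>yc-12)]
            # level binned mean y
            print(n,nm,ulo,[(w,len(A),len(B),A[:,1].mean().round(2)-yc,B[:,1].mean().round(2)-yc) for w in (23,26,29,32,34,36) for A in [a[(a[:,2]>=w)&(a[:,2]<w+2.5)]] for B in [b[(b[:,2]>=w)&(b[:,2]<w+2.5)]] if len(A) and len(B)])
        s=abs(Q[:,1]-yc)<5
        for r in [range(-46,-26),range(26,46)]:
            print([(x,np.round(np.median(Q[s&(Q[:,0]>=x)&(Q[:,0]<x+1),2]),1)) for x in r if (s&(Q[:,0]>=x)&(Q[:,0]<x+1)).any()])
```

```text
w4 o -27 [(32, 14, 13, np.float64(8.34), np.float64(-5.19)), (34, 18, 25, np.float64(9.33), np.float64(-6.11)), (36, 14, 27, np.float64(10.39), np.float64(-7.14))]
w4 o 0 [(32, 15, 14, np.float64(8.27), np.float64(-5.21)), (34, 30, 38, np.float64(9.24), np.float64(-6.22)), (36, 18, 31, np.float64(10.19), np.float64(-7.26))]
[(-39, np.float64(42.8)), (-38, np.float64(43.6)), (-37, np.float64(42.9)), (-36, np.float64(41.8)), (-35, np.float64(41.1)), (-34, np.float64(38.5)), (-33, np.float64(30.5)), (-32, np.float64(18.0)), (-31, np.float64(15.0)), (-30, np.float64(1.1)), (-29, np.float64(0.8)), (-28, np.float64(0.4)), (-27, np.float64(1.7))]
[(26, np.float64(31.7)), (27, np.float64(32.0)), (28, np.float64(30.5)), (34, np.float64(41.2)), (35, np.float64(41.9)), (36, np.float64(33.8)), (37, np.float64(20.4)), (38, np.float64(42.9)), (39, np.float64(2.6)), (40, np.float64(3.2)), (41, np.float64(2.8)), (42, np.float64(3.0)), (43, np.float64(2.3)), (44, np.float64(2.0))]
w4 b -27 [(29, 1, 11, np.float64(7.559999999999999), np.float64(-4.590000000000003)), (32, 10, 17, np.float64(8.45), np.f
[... 2313 characters left out ...]

[(-37, np.float64(43.9)), (-36, np.float64(44.0)), (-35, np.float64(44.4)), (-34, np.float64(42.5)), (-33, np.float64(41.4)), (-32, np.float64(39.7)), (-31, np.float64(36.8)), (-30, np.float64(20.5)), (-29, np.float64(1.3)), (-28, np.float64(1.1)), (-27, np.float64(3.8))]
[(26, np.float64(2.5)), (27, np.float64(13.5)), (28, np.float64(27.5)), (29, np.float64(31.5)), (30, np.float64(29.5)), (31, np.float64(32.5)), (33, np.float64(37.0)), (35, np.float64(39.1)), (36, np.float64(41.8)), (37, np.float64(43.5)), (38, np.float64(44.5)), (39, np.float64(23.7)), (40, np.float64(43.5)), (41, np.float64(3.3)), (42, np.float64(3.8)), (43, np.float64(3.8)), (44, np.float64(3.2)), (45, np.float64(3.3))]
```

Run:
```python
from h import *
B=slotT([.5531,-.2219,.1262],0,.0702+.052);print(B[:3,3],step(cur(),B,4))
```

```text
[ 0.41235    -0.2219      0.36998615] [-0.001  0.     0.004 -0.018  0.035  0.575]
```

Call:
carry_out(
  targets=[
    [[0, 0, 0, -0.02, 0.035, 0.58, -1], [0, 0, 0, -0.02, 0.035, 0.58, -1], [0, 0, 0, -0.02, 0.035, 0.58, -1], [0, 0, 0, -0.02, 0.035, 0.57, -1], [0, 0, 0, 0, 0, 0, -1], [0, 0, 0, 0, 0, 0, -1]],
  ],
)

```text
t: 11.12
eef_pos: [0.4118, -0.2217, 0.3688]
ee_rot: [3.141, -0.523, 0.002]
force: [-0.1, 0.4, -1.4]
width: 0.0095
```

```bash
cat > meas.py <<'E'
from h import *
def meas(name,p0,tag):
    S=np.array([[np.cos(np.pi/6),0,.5],[0,1,0],[-.5,0,np.cos(np.pi/6)]])
    np.set_printoptions(linewidth=220,suppress=True)
    s=arm.get_state();print(s['eef_pos'],s['ee_rot'],s['force'])
    C=cur();g=C[:3,3]+C[:3,2]*arm.grip_depth
    print('grasp in slot frame mm',(S@(g-p0)*1000).round(2))
    im,d=shot('wrist',name+'.png');c=cloud('wrist',d);np.save(name+'c.npy',c)
    L=(c-p0)@S.T*1000
    m=(abs(L[...,0])<60)&(L[...,1]>-75)&(L[...,1]<50)&(L[...,2]>-30)&(L[...,2]<150)
    Q=L[m]
    for yc in (0,-36,36):
        s=(abs(Q[:,0])<28)&(Q[:,2]>30)&(Q[:,2]<38)
        a=Q[s&(Q[:,1]>yc+4)&(Q[:,1]<yc+12)];b=Q[s&(Q[:,1]<yc-4)&(Q[:,1]>yc-12)]
        print(yc,[(w,len(A),len(B),A[:,1].mean().round(2)-yc,B[:,1].mean().round(2)-yc) for w in (32,34,36) for A in [a[(a[:,2]>=w)&(a[:,2]<w+2.5)]] for B in [b[(b[:,2]>=w)&(b[:,2]<w+2.5)]] if len(A) and len(B)])
        for k in (0,7):
          s=(abs(Q[:,1]-yc)<12)&(abs(Q[:,1]-yc)>=k)&(abs(Q[:,1]-yc)<k+7)
          print(k,[(x,np.round(np.median(Q[s&(Q[:,0]>=x)&(Q[:,0]<x+1),2]),1)) for x in list(range(-42,-26))+list(range(26,44)) if (s&(Q[:,0]>=x)&(Q[:,0]<x+1)).any()])
    cv2.imwrite('pics/'+name+'z.png',cv2.resize(cv2.cvtColor(im,cv2.COLOR_RGB2BGR)[90:290,156:356],(600,600),interpolation=cv2.INTER_CUBIC))
    return im,d,L
E
python3 - <<'E'
from meas import *
im,d,L=meas('w6',np.array([.5531,-.2219,.1262]),'o')
for r in range(150,215,3): print(r,L[r,257].round(1),im[r,257])
E
```

```text
[ 0.41176616 -0.2216953   0.36877865] [ 3.14145424 -0.5233813   0.00164264] [-0.07839419  0.36211211 -1.41231704]
grasp in slot frame mm [ -1.14   0.31 121.45]
0 [(32, 34, 52, np.float64(7.17), np.float64(-6.8)), (34, 49, 95, np.float64(7.93), np.float64(-7.83)), (36, 50, 70, np.float64(9.13), np.float64(-8.94))]
0 [(-32, np.float64(130.4)), (-31, np.float64(131.1)), (-30, np.float64(131.6)), (-29, np.float64(131.9)), (-28, np.float64(131.8)), (-27, np.float64(131.6)), (26, np.float64(107.2)), (27, np.float64(102.7)), (28, np.float64(119.6)), (29, np.float64(121.8)), (30, np.float64(32.8)), (31, np.float64(36.7)), (32, np.float64(37.4)), (33, np.float64(38.9)), (34, np.float64(41.2)), (35, np.float64(43.0)), (36, np.float64(29.6)), (37, np.float64(17.4)), (38, np.float64(41.0)), (39, np.float64(2.6)), (40, np.float64(2.1)), (41, np.float64(2.7)), (42, np.float64(2.4)), (43, np.float64(2.2))]
7 [(26, np.float64(37.8)), (27, np.float64(37.9)), (28, np.float64(37.6)), (29, np.float64(38.8)), (30, np.float64(37.2)), (31, np.float64(36.5)), (32, np.float64(37.3)), (33, np.float64(39.5)), 
[... 2312 characters left out ...]
1  38]
156 [39.6  0.2  3. ] [194 117  24]
159 [37.2  0.2  5.8] [169 123  97]
162 [37.   0.3 21.3] [129 126 126]
165 [38.2  0.3 42. ] [152 149 142]
168 [35.8  0.3 42.7] [161 154 150]
171 [32.1  0.3 37.4] [92 91 88]
174 [21.1  0.2  0.3] [97 95 91]
177 [17.8  0.1 -0.7] [122 118 116]
180 [29.3  0.3 57.8] [141 107  93]
183 [28.2  0.4 63.2] [138  87  63]
186 [28.3  0.4 72.1] [68 67 73]
189 [28.4  0.4 80.6] [92 92 94]
192 [28.1  0.4 87. ] [76 78 75]
195 [28.2  0.5 94.3] [70 73 77]
198 [ 28.3   0.5 101.1] [75 73 68]
201 [ 27.8   0.5 105.5] [72 71 72]
204 [ 29.2   0.5 115.1] [108  75  56]
207 [ 29.2   0.5 120.3] [142  72   0]
210 [ 29.1   0.5 124.9] [145  79  16]
213 [ 29.6   0.6 130.6] [147  80   7]
```

View pics/w6z.png

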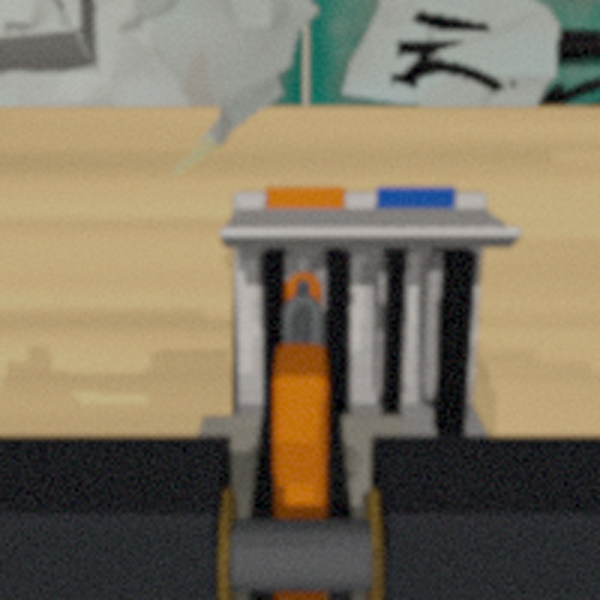

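Call:
carry_out(
  targets=[
    [[0, 0, 0, 0.03, 0.01, 0.2, -1], [0, 0, 0, 0, 0, 0.2, -1], [0, 0, 0, 0, 0, 0.2, -1], [0, 0, 0, 0, 0, 0.2, -1], [0, 0, 0, 0, 0, 0.2, -1], [0, 0, 0, 0, 0, 0.2, -1], [0, 0, 0, 0, 0, 0, -1]],
  ],
  squeeze=60,
)

```text
t: 12.05
eef_pos: [0.4274, -0.2219, 0.3426]
ee_rot: [-3.141, -0.523, 0.001]
force: [0.4, 0.9, 0.2]
width: 0.0093
```

```bash
cat > st.py <<'E'
from h import *
import sys
p0=np.array(eval(sys.argv[1]));S=np.array([[np.cos(np.pi/6),0,.5],[0,1,0],[-.5,0,np.cos(np.pi/6)]])
s=arm.get_state();C=cur();g=C[:3,3]+C[:3,2]*arm.grip_depth
print(s['t'],s['ee_rot'].round(4),s['width'].round(4),'grasp slot mm',(S@(g-p0)*1000).round(2),'F slot',(S@s['force']).round(2),'M',s['moment'].round(2))
E
python3 st.py [.5531,-.2219,.1262]
```

```text
Traceback (most recent call last):
  File "st.py", line 5, in <module>
    print(s['t'],s['ee_rot'].round(4),s['width'].round(4),'grasp slot mm',(S@(g-p0)*1000).round(2),'F slot',(S@s['force']).round(2),'M',s['moment'].round(2))
                                      ^^^^^^^^^^^^^^^^
AttributeError: 'float' object has no attribute 'round'
```

```bash
sed -i "s/s\['width'\].round(4)/round(s['width'],4)/" st.py; python3 st.py [.5531,-.2219,.1262]
```

```text
12.05 [-3.1415e+00 -5.2280e-01  1.4000e-03] 0.0093 grasp slot mm [-0.79  0.14 91.  ] F slot [ 0.4   0.92 -0.02] M [ 0.02  1.69 -0.03]
```

Call:
carry_out(
  targets=[
    [[0, 0, 0, 0, 0, 0.12, -1], [0, 0, 0, 0, 0, 0.12, -1], [0, 0, 0, 0, 0, 0.12, -1], [0, 0, 0, 0, 0, 0.12, -1], [0, 0, 0, 0, 0, 0.12, -1], [0, 0, 0, 0, 0, 0.1, -1]],
  ],
)

```text
t: 12.8
eef_pos: [0.4362, -0.2219, 0.3278]
ee_rot: [3.142, -0.524, 0.001]
force: [-0.9, -0.1, 0.3]
width: 0.0097
```

```bash
python3 st.py [.5531,-.2219,.1262]
```

```text
12.8 [ 3.1416e+00 -5.2380e-01  1.5000e-03] 0.0097 grasp slot mm [-0.38  0.12 73.77] F slot [-0.62 -0.06  0.75] M [-0.23  1.55 -0.06]
```

Call:
carry_out(
  targets=[
    [[0, 0, 0, 0, 0, 0.05, -1], [0, 0, 0, 0, 0, 0.05, -1], [0, 0, 0, 0, 0, 0.03, -1], [0, 0, 0, 0, 0, 0, -1]],
  ],
)

```text
t: 13.3
eef_pos: [0.4376, -0.2219, 0.3249]
ee_rot: [-3.141, -0.523, 0.001]
force: [1.7, -1.6, -2.7]
width: 0.0097
```

```bash
python3 st.py [.5531,-.2219,.1262]
```

```text
13.3 [-3.1414e+00 -5.2310e-01  1.3000e-03] 0.0097 grasp slot mm [-0.79  0.14 70.51] F slot [ 0.17 -1.62 -3.17] M [-0.61  1.66 -0.33]
```

Call:
carry_out(
  targets=[
    [[0, 0, 0, 0, 0, 0.04, -1], [0, 0, 0, 0, 0, 0.04, -1], [0, 0, 0, 0, 0, 0, -1]],
  ],
)

```text
t: 13.68
eef_pos: [0.4381, -0.222, 0.3242]
ee_rot: [3.141, -0.524, 0.002]
force: [-9.8, -0.3, 11.0]
width: 0.0096
```

```bash
python3 st.py [.5531,-.2219,.1262]
```

```text
13.675 [ 3.1413e+00 -5.2400e-01  1.6000e-03] 0.0096 grasp slot mm [-5.600e-01 -6.000e-02  6.969e+01] F slot [-2.97 -0.32 14.47] M [-0.03  2.85  0.11]
```

Call:
carry_out(
  targets=[
    [[0, 0, 0, 0, 0, 0.03, -1], [0, 0, 0, 0, 0, 0, -1]],
  ],
)

```text
t: 13.92
eef_pos: [0.4381, -0.2221, 0.3242]
ee_rot: [3.141, -0.524, 0.002]
force: [-16.7, 1.0, 18.7]
width: 0.0095
```

```bash
python3 st.py [.5531,-.2219,.1262]
python3 - <<'E'
from h import *
im,d=shot('wrist','w7.png');c=cloud('wrist',d);C=cur();L=(c-C[:3,3])@C[:3,:3]*1000
S=np.array([[np.cos(np.pi/6),0,.5],[0,1,0],[-.5,0,np.cos(np.pi/6)]]);M=(c-[.5531,-.2219,.1262])@S.T*1000
for r in range(150,310,5): print(r,L[r,257].round(1),M[r,257].round(1),im[r,257])
cv2.imwrite('pics/w7z.png',cv2.resize(cv2.cvtColor(im,cv2.COLOR_RGB2BGR)[90:290,156:356],(600,600),interpolation=cv2.INTER_CUBIC))
E
```

```text
13.925 [ 3.1411e+00 -5.2440e-01  1.7000e-03] 0.0095 grasp slot mm [-0.49 -0.19 69.63] F slot [-5.12  0.97 24.56] M [0.52 3.5  0.32]
150 [4.270e+01 3.000e-01 3.056e+02] [ 42.2  -0.4 -76.6] [179 155 111]
155 [3.770e+01 3.000e-01 3.032e+02] [ 37.2  -0.4 -74.3] [185 161 118]
160 [3.280e+01 3.000e-01 3.004e+02] [ 32.4  -0.4 -71.5] [190 168 124]
165 [ 41.7  -0.  225.6] [41.2 -0.1  3.3] [188 110  17]
170 [ 37.6   0.  226.1] [37.1 -0.1  2.8] [185 109  53]
175 [ 37.1  -0.  210.9] [36.6 -0.1 18.1] [129 127 124]
180 [ 3.710e+01 -1.000e-01  1.958e+02] [36.6 -0.  33.1] [140 132 132]
185 [ 3.620e+01 -1.000e-01  1.859e+02] [35.7  0.  43.1] [167 163 159]
190 [ 2.910e+01 -1.000e-01  1.988e+02] [28.6 -0.1 30.2] [67 66 66]
195 [ 2.870e+01 -1.000e-01  1.882e+02] [28.2 -0.  40.8] [69 70 68]
200 [ 28.6  -0.2 178.1] [28.   0.  50.8] [76 77 78]
205 [ 29.3  -0.2 166.7] [28.7  0.  62.3] [123  64  15]
210 [ 29.7  -0.2 157.2] [29.1  0.1 71.7] [143  75  17]
215 [ 29.3  -0.3 150.7] [28.7  0.1 78.3] [172  98  15]
220 [ 27.   -0.3 149.3] [26.5  0.1 79.6] [190 112  19]
225 [ 24.4  -0.3 148.7] [23.9  0.1 80.3] [192 1
[... 184 characters left out ...]
 -0.2 148.9] [12.   0.1 80. ] [173  94   4]
250 [  9.6  -0.2 148.8] [ 9.1  0.1 80.2] [177  96  18]
255 [  6.5  -0.2 148.9] [ 6.   0.  80.1] [189 109  14]
260 [  3.5  -0.2 148.7] [ 2.9  0.  80.2] [121  62   1]
265 [32.2 -0.4 97.7] [ 31.7   0.3 131.3] [57 56 58]
270 [31.8 -0.5 95.4] [ 31.2   0.3 133.5] [78 79 79]
275 [30.6 -0.5 94.3] [ 30.    0.3 134.6] [87 88 87]
280 [28.8 -0.5 94.2] [ 28.2   0.3 134.7] [85 85 86]
285 [26.5 -0.5 94.8] [ 25.9   0.3 134.1] [67 67 64]
290 [-16.7  -0.2 149.6] [-17.2  -0.   79.3] [106  55   1]
295 [-20.   -0.2 149.5] [-20.5  -0.   79.4] [108  57  15]
300 [-23.4  -0.2 149.4] [-23.9  -0.   79.5] [107  56   6]
305 [-27.1  -0.2 149.7] [-27.7  -0.   79.2] [104  51   0]
```

View pics/w7z.png

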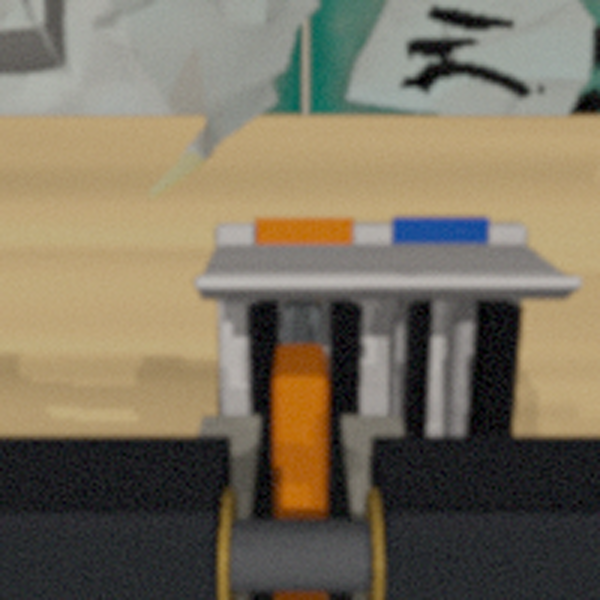

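Call:
carry_out(
  targets=[
    [[0, 0, 0, 0, 0, -0.08, -1], [0, 0, 0, 0, 0, -0.02, 0], [0, 0, 0, 0, 0, 0, 0], [0, 0, 0, 0, 0, 0, 0], [0, 0, 0, 0, 0, 0, 0], [0, 0, 0, 0, 0, -0.5, 0], [0, 0, 0, 0, 0, -1, 0], [0, 0, 0, 0, 0, -1, 0], [0, 0, 0, 0, 0, -1, 0], [0, 0, 0, 0, 0, -1, 0]],
  ],
)

```text
t: 15.22
eef_pos: [0.3805, -0.222, 0.4238]
ee_rot: [3.141, -0.524, 0.002]
force: [0.4, 0.0, 0.5]
width: 0.0439
```

```bash
python3 st.py [.5531,-.2219,.1262]
python3 - <<'E'
from meas import *
im,d,L=meas('w8',np.array([.5531,-.2219,.1262]),'o')
m=(L[...,2]>70)&(L[...,2]<90)&(abs(L[...,0])<40)&(abs(L[...,1])<15)
Q=L[m];print(len(Q),Q.min(0),Q.max(0),np.median(Q,0),cv2.minAreaRect(Q[:,:2].astype(np.float32)))
print(cur()[:3,3],step(cur(),T([.44,-.10,.50],[np.pi,0,0]),6))
E
```

```text
15.225 [ 3.1413e+00 -5.2440e-01  1.5000e-03] 0.0439 grasp slot mm [-5.1000e-01  2.0000e-02  1.8475e+02] F slot [0.59 0.05 0.25] M [-0.05  1.59 -0.  ]
[ 0.38051757 -0.22195416  0.42383822] [ 3.14131664 -0.52443948  0.00153357] [0.38407976 0.04812538 0.51072995]
grasp in slot frame mm [ -0.51   0.02 184.75]
0 [(32, 17, 19, np.float64(6.01), np.float64(-6.16)), (34, 40, 41, np.float64(6.31), np.float64(-7.02)), (36, 46, 42, np.float64(7.16), np.float64(-7.75))]
0 [(-36, np.float64(46.3)), (-35, np.float64(45.2)), (-34, np.float64(43.4)), (-33, np.float64(41.9)), (-32, np.float64(40.6)), (-31, np.float64(38.7)), (-30, np.float64(81.8)), (-29, np.float64(81.8)), (-28, np.float64(82.4)), (-27, np.float64(82.4)), (26, np.float64(60.0)), (27, np.float64(34.5)), (28, np.float64(52.8)), (29, np.float64(69.5)), (30, np.float64(52.4)), (31, np.float64(29.2)), (32, np.float64(37.3)), (34, np.float64(40.1)), (35, np.float64(41.7)), (36, np.float64(43.5)), (37, np.float64(45.4)), (38, np.float64(46.0)), (39, np.float64(26.2)), (40, np.float64(6.4)), (41, np.float64(5.5)), (42, np.float64(5.3)), (43
[... 2595 characters left out ...]
, (-41, np.float64(-24.5)), (-40, np.float64(-24.8)), (-39, np.float64(-25.9)), (-38, np.float64(-27.4)), (-37, np.float64(-25.9)), (-36, np.float64(-27.1)), (-35, np.float64(-27.3)), (-34, np.float64(-28.3)), (-33, np.float64(-28.8)), (-32, np.float64(-29.2)), (-31, np.float64(-25.0)), (-30, np.float64(-26.1)), (-29, np.float64(-23.6)), (-28, np.float64(-23.4)), (-27, np.float64(-25.4))]
602 [-29.46823961  -4.7805432   70.36833915] [30.07517516  4.30824268 85.72374144] [ 2.81978973 -0.15525515 83.13558947] ((0.3108844757080078, -0.14524602890014648), (59.53952407836914, 9.053807258605957), 0.21785561740398407)
[ 0.38000237 -0.22217903  0.42693268] [ 0.001 -0.631  0.002  0.536 -0.814 -0.347]
```

View pics/w8.png

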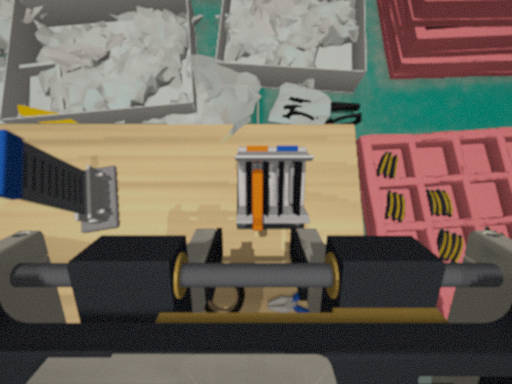

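Call:
carry_out(
  targets=[
    [[0, -0.63, 0, 0.54, -0.81, -0.35, 0], [0, -0.63, 0, 0.54, -0.81, -0.35, 0], [0, -0.63, 0, 0.54, -0.81, -0.35, 0], [0, -0.63, 0, 0.54, -0.81, -0.35, 0], [0, -0.63, 0, 0.54, -0.81, -0.35, 0], [0, -0.63, 0, 0.54, -0.81, -0.35, 0], [0, 0, 0, 0.78, -0.78, 0.1, 0], [0, 0, 0, 0.78, -0.78, 0.1, 0], [0, 0, 0, 0.78, -0.78, 0.1, 0], [0, 0, 0, 0.78, -0.78, 0.1, 0], [0, 0, 0, 0.78, -0.78, 0.1, 0], [0, 0, -0.6, 0, 0, 0, 0], [0, 0, -0.6, 0, 0, 0, 0], [0, 0, 0, 0, 0, 0, 0]],
  ],
)

```text
t: 17.02
eef_pos: [0.5402, -0.0021, 0.4826]
ee_rot: [-3.141, 0.005, 0.169]
force: [-0.5, -0.4, 0.5]
width: 0.0438
```

Run:
```python
from h import *
s=arm.get_state();print(s['eef_pos'],s['ee_rot'],s['width'])
im,d=shot('wrist','w9.png');c=cloud('wrist',d)
P=c.reshape(-1,3)
m=(P[:,2]>.215)&(P[:,2]<.245)&(abs(P[:,0]-.5368)<.06)&(abs(P[:,1]+.002)<.04)&(d.reshape(-1)>0)
Q=P[m];print(len(Q),Q.mean(0),np.percentile(Q[:,2],[5,50,95]),cv2.minAreaRect(Q[:,:2].astype(np.float32)))
m&=(P[:,2]>.226);Q=P[m];print(len(Q),Q.mean(0),cv2.minAreaRect(Q[:,:2].astype(np.float32)))
print(step(cur(),T([.5368,-.002,.382],[np.pi,0,.165]),1))
```

```text
[ 0.54024269 -0.0021019   0.48256952] [-3.14095894  0.00451158  0.16862394] 0.043754421124247767
707 [ 0.54210067 -0.0020135   0.23281431] [0.23092793 0.23331443 0.23441757] ((0.5397575497627258, -0.0024735387414693832), (0.059613969177007675, 0.009533517062664032), 9.529129981994629)
685 [ 0.54125252 -0.00215726  0.23320203] ((0.5397320985794067, -0.002506870776414871), (0.05955493822693825, 0.009532068856060505), 9.465967178344727)
[-4.000e-03  3.100e-02  1.700e-02 -1.100e-01 -3.000e-02  4.029e+00]
```

View pics/w9.png

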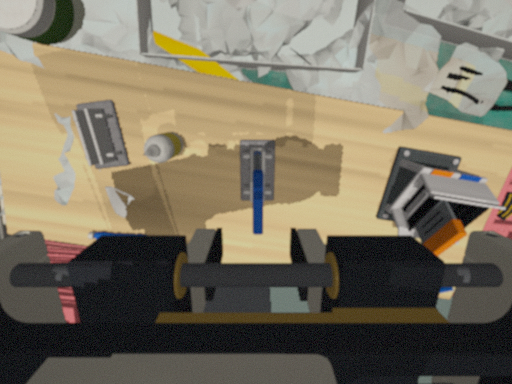

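Run:
```python
from h import *
print(step(cur(),T([.5394,-.0024,.382],[np.pi,0,.165]),1))
```

```text
[-4.000e-03  3.100e-02  1.700e-02 -1.000e-02  3.000e-03  4.028e+00]
```

Call:
carry_out(
  targets=[
    [[0, 0.03, 0.02, -0.01, 0, 0.8, 0], [0, 0, 0, 0, 0, 0.8, 0], [0, 0, 0, 0, 0, 0.8, 0], [0, 0, 0, 0, 0, 0.8, 0], [0, 0, 0, 0, 0, 0.8, 0], [0, 0, 0, 0, 0, 0.03, 0], [0, 0, 0, 0, 0, 0, -1], [0, 0, 0, 0, 0, 0, -1], [0, 0, 0, 0, 0, 0, -1], [0, 0, 0, 0, 0, 0, -1], [0, 0, 0, 0, 0, 0, -1]],
  ],
  squeeze=60,
)

```text
t: 18.45
eef_pos: [0.5393, -0.0028, 0.3826]
ee_rot: [-3.141, -0.001, 0.166]
force: [0.1, -1.4, 2.2]
width: 0.009
```

```bash
cat > grip.py <<'E'
from h import *
import sys
s=arm.get_state();print(s['eef_pos'],s['ee_rot'],s['width'],s['force'])
im,d=shot('wrist',sys.argv[1]);c=cloud('wrist',d);C=cur();L=(c-C[:3,3])@C[:3,:3]*1000
for r in list(range(150,260,6))+list(range(286,316,2)): print(r,L[r,257].round(1),im[r,257])
E
python3 grip.py w10.png
```

```text
[ 0.53932486 -0.00282937  0.38256381] [-3.14122402e+00 -6.15470003e-04  1.66262080e-01] 0.008978192663113364 [ 0.09436153 -1.36323101  2.17434448]
150 [ 43.8   0.3 295.5] [119 110  98]
156 [ 37.7   0.3 294.8] [106 102  99]
162 [ 34.    0.3 280.3] [107 107 103]
168 [ 28.7   0.3 276.8] [50 59 66]
174 [2.880e+01 2.000e-01 2.495e+02] [55 51 52]
180 [2.900e+01 1.000e-01 2.271e+02] [49 55 56]
186 [ 28.6   0.  210.4] [51 55 55]
192 [ 2.870e+01 -1.000e-01  1.944e+02] [54 54 59]
198 [ 2.840e+01 -1.000e-01  1.817e+02] [60 56 56]
204 [ 29.7  -0.2 166.4] [31 40 64]
210 [ 29.8  -0.2 156.2] [15 35 77]
216 [ 29.2  -0.2 148.8] [28 48 91]
222 [ 26.1  -0.2 148.2] [ 2 43 91]
228 [ 22.6  -0.2 148.3] [25 54 97]
234 [ 18.9  -0.2 148.7] [18 52 94]
240 [ 14.8  -0.2 149.8] [ 2 43 91]
246 [ 12.1  -0.2 148.1] [24 45 95]
252 [  7.8  -0.2 149.3] [22 44 91]
258 [  4.3  -0.2 148.9] [10 44 90]
286 [25.5 -0.4 95.2] [30 39 54]
288 [-15.7  -0.2 149.8] [10 45 86]
290 [-17.   -0.2 149.7] [ 4 44 94]
292 [-1.870e+01 -1.000e-01  1.501e+02] [ 9 43 91]
294 [-19.5  -0.2 149.4] [12 45 95]
296 [-19.7  -0.2 147.9] [ 18  58 107]
298 [-2.19e+01 -1.00e-01  1.49e+02] [ 25  60 114]
300 [-2.300e+01 -1.000e-01  1.486e+02] [  9  51 107]
302 [-2.47e+01 -1.00e-01  1.49e+02] [ 14  53 114]
304 [-2.660e+01 -1.000e-01  1.495e+02] [ 31  59 114]
306 [-2.770e+01 -1.000e-01  1.492e+02] [ 18  55 111]
308 [-3.010e+01 -1.000e-01  1.504e+02] [117 113 118]
310 [-161.8    0.6  302.2] [204 188 142]
312 [23.2 -0.5 85.7] [178 155 108]
314 [23.3 -0.5 84.7] [87 70 35]
```

Call:
carry_out(
  targets=[
    [[0, 0, 0, 0, 0, -0.5, -1], [0, 0, 0, 0, 0, -0.9, -1], [0, 0, 0, 0, 0, -0.9, -1], [0, 0, 0, 0, 0, -0.9, -1], [0, 0, 0, 0, 0, -0.9, -1], [0, 0, 0, 0, 0, -0.9, -1], [0, 0, 0, -0.72, 0.91, 0, -1], [0, 0, 0, -0.72, 0.91, 0, -1], [0, 0, 0, -0.72, 0.91, 0, -1], [0, 0, 0, -0.72, 0.91, 0, -1], [0, 0, 0, -0.72, 0.91, 0, -1], [0, 0, 0, -0.72, 0.91, 0, -1], [0, 0, 0, -0.72, 0.91, 0, -1], [0, 0, 0, -0.72, 0.91, 0, -1], [0, 0, 0, -0.72, 0.91, 0, -1], [0, 0, 0, -0.72, 0.91, 0, -1], [0, 0, 0.6, 0, 0, 0, -1], [0, 0, 0.6, 0, 0, 0, -1], [0, 0, 0, 0, 0, 0, -1]],
  ],
)

```text
t: 20.88
eef_pos: [0.3992, -0.257, 0.5076]
ee_rot: [-3.141, -0.0, -0.001]
force: [0.5, -0.0, -1.5]
width: 0.0094
```

```bash
python3 grip.py w11.png | head -1
python3 - <<'E'
from h import *
B=slotT([.5526,-.2577,.1258],0,.135+.085);print(B[:3,3],step(cur(),B,5))
E
```

```text
[ 0.39916487 -0.25695709  0.5075653 ] [-3.14081942e+00 -4.53928450e-04 -9.86698847e-04] 0.009442689737334687 [ 0.48799628 -0.01105232 -1.47272919]
[ 0.36295    -0.2577      0.45428344] [-0.001  0.749  0.    -0.377  0.007  0.36 ]
```

View pics/w11.png

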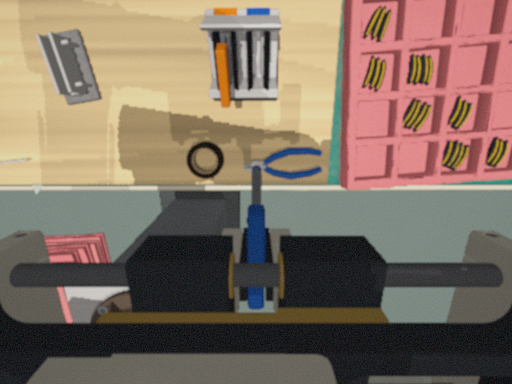

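Call:
carry_out(
  targets=[
    [[0, 0.75, 0, -0.38, 0.01, 0.36, -1], [0, 0.75, 0, -0.38, 0.01, 0.36, -1], [0, 0.75, 0, -0.38, 0.01, 0.36, -1], [0, 0.75, 0, -0.38, 0, 0.36, -1], [0, 0.75, 0, -0.38, 0, 0.36, -1], [0, 0, 0, 0, 0, 0, -1], [0, 0, 0, 0, 0, 0, -1]],
  ],
)

```text
t: 21.8
eef_pos: [0.363, -0.2577, 0.4545]
ee_rot: [3.141, -0.522, -0.0]
force: [-0.0, 1.0, -1.0]
width: 0.0098
```

Run:
```python
from meas import *
im,d,L=meas('w12',np.array([.5526,-.2577,.1258]),'b')
for r in range(150,215,3): print(r,L[r,257].round(1),im[r,257])
print(arm.get_state()['q'],step(cur(),slotT([.5526,-.2577,.1258],0,.135+.055),1))
```

```text
[ 0.36296524 -0.25773643  0.45453542] [ 3.14136946 -0.52203505 -0.00030628] [-0.01926108  0.99298024 -0.98775977]
grasp in slot frame mm [ -0.11  -0.1  220.21]
0 [(32, 17, 42, np.float64(7.33), np.float64(-7.05)), (34, 50, 56, np.float64(8.42), np.float64(-8.17)), (36, 51, 53, np.float64(9.39), np.float64(-9.22))]
0 [(-32, np.float64(26.2)), (-31, np.float64(18.9)), (-30, np.float64(6.2)), (-29, np.float64(3.0)), (26, np.float64(114.4)), (27, np.float64(114.3)), (28, np.float64(117.1)), (29, np.float64(114.5)), (30, np.float64(33.7)), (32, np.float64(35.7)), (33, np.float64(37.2)), (34, np.float64(38.5)), (35, np.float64(40.8)), (36, np.float64(41.0)), (37, np.float64(22.0)), (38, np.float64(42.4)), (39, np.float64(1.9)), (40, np.float64(2.1)), (41, np.float64(1.4)), (42, np.float64(2.2)), (43, np.float64(2.0))]
7 [(-39, np.float64(41.2)), (-37, np.float64(42.7)), (-36, np.float64(42.2)), (-35, np.float64(40.1)), (-34, np.float64(38.9)), (-33, np.float64(36.3)), (-32, np.float64(35.0)), (-31, np.float64(37.0)), (-30, np.float64(35.9)), (-29, np.float64(36.7)), (-28, np.float64(37.8))
[... 2724 characters left out ...]
[ 91  96 123]
168 [ 28.7  -0.3 101.8] [69 78 99]
171 [ 28.6  -0.2 115.3] [88 87 90]
174 [ 28.7  -0.2 128.3] [76 78 81]
177 [ 28.6  -0.2 139.5] [71 72 77]
180 [ 28.9  -0.1 150.8] [75 74 79]
183 [ 28.8  -0.1 160.1] [70 76 75]
186 [ 28.4  -0.  167.5] [76 73 77]
189 [ 28.8  -0.  176.8] [73 73 77]
192 [ 28.9   0.  184.9] [76 78 76]
195 [ 28.9   0.  191.7] [71 72 74]
198 [ 28.8   0.1 197.7] [76 78 77]
201 [ 28.8   0.1 203.8] [76 75 79]
204 [ 30.    0.1 212.9] [62 67 99]
207 [ 30.    0.1 217.9] [  8  51 108]
210 [ 30.7   0.2 224.6] [ 11  55 111]
213 [ 29.7   0.2 226.5] [  5  51 113]
[-0.2351069  -0.20051073 -0.48540602 -0.16523272 -0.78235053  1.89298705] [ 0.002  0.009 -0.002 -0.011 -0.     1.202]
```

View pics/w12z.png

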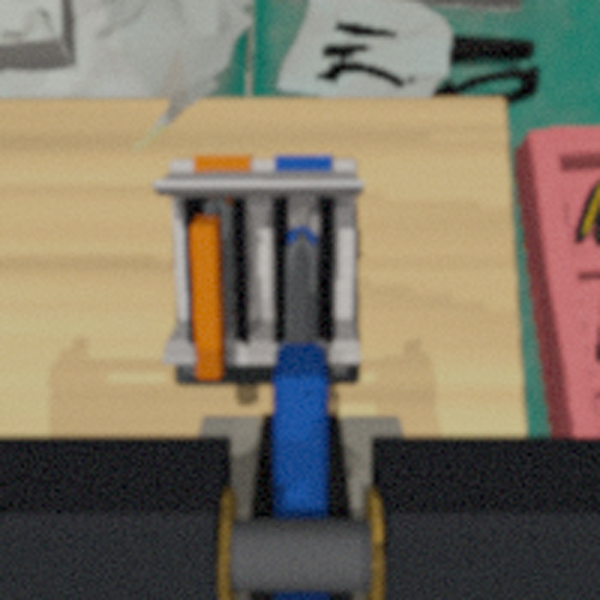

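Call:
carry_out(
  targets=[
    [[0, 0.01, 0, -0.01, -0.01, 0.32, -1], [0, 0, 0, 0, 0, 0.32, -1], [0, 0, 0, 0, 0, 0.32, -1], [0, 0, 0, 0, 0, 0.32, -1], [0, 0, 0, 0, 0, 0.32, -1], [0, 0, 0, 0, 0, 0.32, -1], [0, 0, 0, 0, 0, 0.32, -1], [0, 0, 0, 0, 0, 0.32, -1], [0, 0, 0, 0, 0, 0, -1]],
  ],
)

```text
t: 22.98
eef_pos: [0.3947, -0.2574, 0.3975]
ee_rot: [-3.141, -0.524, -0.002]
force: [-0.3, 0.2, -1.5]
width: 0.0099
```

```bash
python3 st.py [.5526,-.2577,.1258]
```

```text
22.975 [-3.1405e+00 -5.2390e-01 -1.8000e-03] 0.0099 grasp slot mm [ -0.85   0.34 154.98] F slot [-1.04  0.21 -1.13] M [-0.16  1.87 -0.1 ]
```

Call:
carry_out(
  targets=[
    [[0, 0, 0, 0, 0, 0.12, -1], [0, 0, 0, 0, 0, 0.12, -1], [0, 0, 0, 0, 0, 0.12, -1], [0, 0, 0, 0, 0, 0.12, -1], [0, 0, 0, 0, 0, 0.12, -1], [0, 0, 0, 0, 0, 0.08, -1], [0, 0, 0, 0, 0, 0.05, -1], [0, 0, 0, 0, 0, 0.04, -1], [0, 0, 0, 0, 0, 0, -1]],
  ],
)

```text
t: 24.1
eef_pos: [0.4041, -0.2574, 0.3812]
ee_rot: [-3.141, -0.524, -0.002]
force: [2.4, -1.2, -3.1]
width: 0.0094
```

```bash
python3 st.py [.5526,-.2577,.1258]
```

```text
24.1 [-3.1405e+00 -5.2430e-01 -1.9000e-03] 0.0094 grasp slot mm [ -0.81   0.35 136.09] F slot [ 0.55 -1.23 -3.87] M [-0.84  1.68 -0.43]
```

Past the clips (pulling inward); now the last ~1.5 mm to the floor with pressure.

Call:
carry_out(
  targets=[
    [[0, 0, 0, 0, 0, 0.05, -1], [0, 0, 0, 0, 0, 0.05, -1], [0, 0, 0, 0, 0, 0.03, -1], [0, 0, 0, 0, 0, 0, -1]],
  ],
)

```text
t: 24.6
eef_pos: [0.4052, -0.2577, 0.3803]
ee_rot: [3.141, -0.526, -0.001]
force: [-12.3, -0.0, 12.5]
width: 0.0099
```

```bash
python3 st.py [.5526,-.2577,.1258]
```

```text
24.6 [ 3.141e+00 -5.260e-01 -8.000e-04] 0.0099 grasp slot mm [-7.0000e-02 -2.0000e-01  1.3478e+02] F slot [-4.380e+00 -1.000e-02  1.694e+01] M [-0.16  3.21 -0.01]
```

Call:
carry_out(
  targets=[
    [[0, 0, 0, 0, 0, 0.03, -1], [0, 0, 0, 0, 0, 0, -1]],
  ],
)

```text
t: 24.85
eef_pos: [0.4053, -0.2579, 0.3803]
ee_rot: [3.14, -0.527, -0.0]
force: [-17.8, 0.9, 20.0]
width: 0.0094
```

```bash
python3 st.py [.5526,-.2577,.1258]
python3 - <<'E'
from h import *
im,d=shot('wrist','w13.png');c=cloud('wrist',d);C=cur();L=(c-C[:3,3])@C[:3,:3]*1000
S=np.array([[np.cos(np.pi/6),0,.5],[0,1,0],[-.5,0,np.cos(np.pi/6)]]);M=(c-[.5526,-.2577,.1258])@S.T*1000
for r in range(160,260,6): print(r,L[r,257].round(1),M[r,257].round(1),im[r,257])
cv2.imwrite('pics/w13z.png',cv2.resize(cv2.cvtColor(im,cv2.COLOR_RGB2BGR)[90:290,156:356],(600,600),interpolation=cv2.INTER_CUBIC))
E
```

```text
24.85 [ 3.1403e+00 -5.2660e-01 -4.0000e-04] 0.0094 grasp slot mm [  0.17  -0.44 134.76] F slot [-5.38  0.91 26.24] M [0.15 3.79 0.12]
160 [3.700e+01 2.000e-01 2.755e+02] [37.5 -0.8 18.7] [131 128 122]
166 [3.570e+01 1.000e-01 2.519e+02] [36.2 -0.7 42.3] [166 162 160]
172 [2.790e+01 1.000e-01 2.629e+02] [28.4 -0.8 31.2] [72 73 73]
178 [2.830e+01 1.000e-01 2.377e+02] [28.7 -0.6 56.5] [70 70 72]
184 [ 28.4  -0.  217.6] [28.8 -0.5 76.6] [73 73 73]
190 [ 2.830e+01 -1.000e-01  2.012e+02] [28.6 -0.4 92.9] [71 74 74]
196 [ 2.850e+01 -1.000e-01  1.863e+02] [ 28.8  -0.4 107.8] [74 72 70]
202 [ 28.1  -0.2 175.3] [ 28.4  -0.3 118.9] [74 77 78]
208 [ 29.5  -0.2 160.7] [ 29.7  -0.2 133.4] [ 13  59 112]
214 [ 30.   -0.3 150.1] [ 30.2  -0.2 144.1] [ 24  61 120]
220 [ 26.4  -0.3 150.7] [ 26.5  -0.2 143.4] [ 26  81 156]
226 [ 23.5  -0.3 149.4] [ 23.7  -0.2 144.8] [ 21  78 154]
232 [ 20.1  -0.3 149.2] [ 20.2  -0.2 144.9] [ 26  80 157]
238 [ 16.4  -0.2 149.4] [ 16.6  -0.2 144.7] [ 30  82 159]
244 [ 12.9  -0.2 149.4] [ 13.1  -0.2 144.8] [ 28  78 142]
250 [  9.8  -0.2 148.4] [  9.9  -0.2 145.7] [ 27  74 140]
256 [  5.3  -0.2 149.8] [  5.4  -0.2 144.3] [ 29  84 159]
```

View pics/w13z.png

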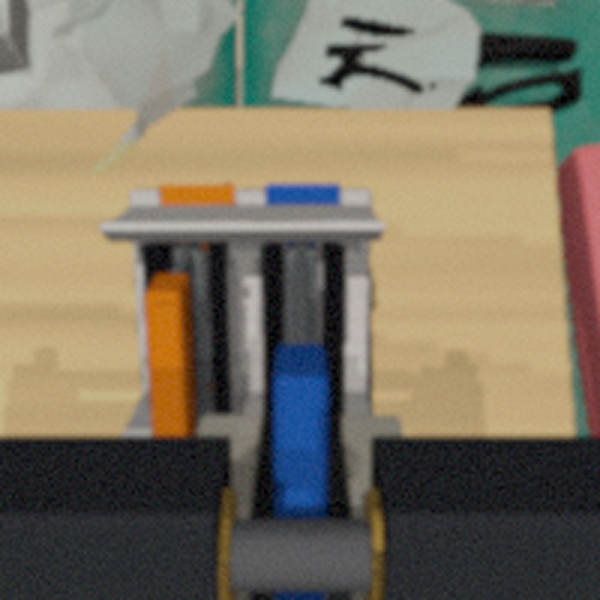

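Call:
carry_out(
  targets=[
    [[0, 0, 0, 0, 0, -0.08, -1], [0, 0, 0, 0, 0, -0.02, 0], [0, 0, 0, 0, 0, 0, 0], [0, 0, 0, 0, 0, 0, 0], [0, 0, 0, 0, 0, 0, 0], [0, 0, 0, 0, 0, -0.5, 0], [0, 0, 0, 0, 0, -1, 0], [0, 0, 0, 0, 0, -1, 0], [0, 0, 0, 0, 0, -1, 0], [0, 0, 0, 0, 0, 0, 0], [0, 0, 0, 0, 0, 0, 0]],
  ],
)

```text
t: 26.28
eef_pos: [0.3607, -0.2573, 0.4559]
ee_rot: [-3.141, -0.525, -0.002]
force: [-0.5, 0.8, -0.3]
width: 0.0435
```

```bash
python3 st.py [.5526,-.2577,.1258]
python3 - <<'E'
from h import *
S=np.array([[np.cos(np.pi/6),0,.5],[0,1,0],[-.5,0,np.cos(np.pi/6)]])
for n in ['wrist','scene','top']:
    im,d=shot(n,n+'14.png');M=(cloud(n,d)-[.5526,-.2577,.1258])@S.T*1000
    for nm,yc,h in [('b',0,145),('o',36,80)]:
        m=(abs(M[...,2]-h)<6)&(abs(M[...,0])<36)&(abs(M[...,1]-yc)<9)&(d>0)
        Q=M[m]
        if len(Q)>5: print(n,nm,len(Q),np.median(Q,0).round(1),cv2.minAreaRect(Q[:,:2].astype(np.float32)))
a=cv2.imread('pics/scene14.png');cv2.imwrite('pics/s14z.png',cv2.resize(a[120:270,150:370],None,fx=3.6,fy=3.6,interpolation=cv2.INTER_CUBIC)[:600,:800])
E
```

```text
26.275 [-3.1406e+00 -5.2530e-01 -2.1000e-03] 0.0435 grasp slot mm [ -0.83   0.39 222.53] F slot [-0.56  0.82  0.02] M [-0.02  1.72  0.  ]
wrist b 739 [ -0.8   1.2 144.8] ((-3.7450103759765625, 0.8295073509216309), (9.714561462402344, 59.524559020996094), 89.63972473144531)
wrist o 485 [ 0.7 35.7 79.8] ((-1.4240570068359375, 36.07745361328125), (58.99294662475586, 10.0822114944458), 0.008201586082577705)
scene b 127 [-14.9  -0.4 144.6] ((-12.578389167785645, 0.4047837257385254), (10.415898323059082, 42.974239349365234), 89.27533721923828)
scene o 123 [-7.  35.7 80.5] ((-3.633840560913086, 36.01449966430664), (56.02102279663086, 9.715784072875977), 2.4838602542877197)
top b 116 [ -3.4   2.4 144.7] ((-5.708488464355469, 1.8321585655212402), (10.221598625183105, 59.845218658447266), 89.38570404052734)
top o 103 [-1.3 37.4 79.4] ((-3.0513381958007812, 36.95254898071289), (59.217193603515625, 10.212337493896484), 0.5716848373413086)
```

View pics/wrist14.png

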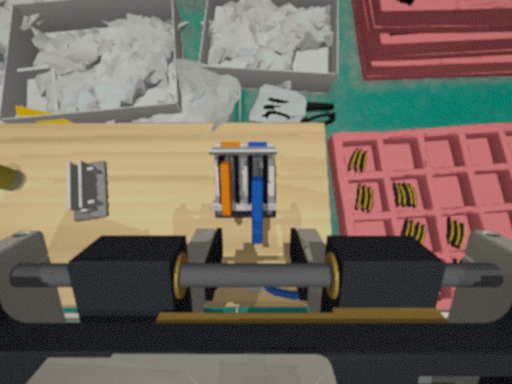

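View pics/s14z.png

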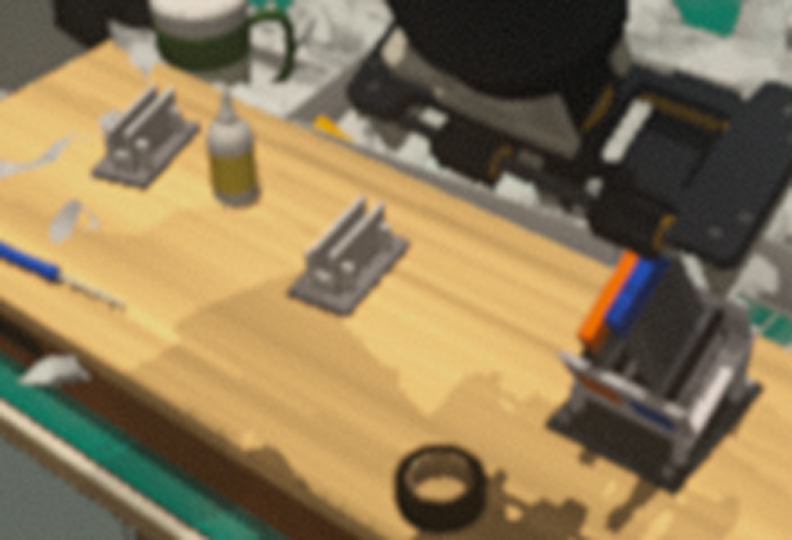

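View pics/top14.png

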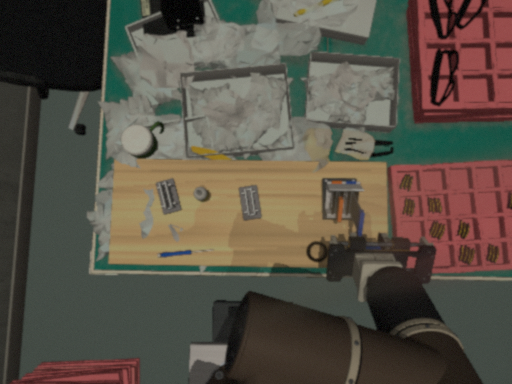

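Run:
```python
from h import *
S=np.array([[np.cos(np.pi/6),0,.5],[0,1,0],[-.5,0,np.cos(np.pi/6)]])
C=np.load('pics/wrist14.png.npy')
im,d=shot('wrist','w15.png');M=(cloud('wrist',d)-[.5526,-.2577,.1258])@S.T*1000
for nm,yc,h in [('b',0,145),('o',36,80)]:
    m=(abs(M[...,2]-h)<4)&(abs(M[...,0])<36)&(abs(M[...,1]-yc)<9)&(d>0)
    Q=M[m];p=np.polyfit(Q[:,0],Q[:,2],1);q=np.polyfit(Q[:,0],Q[:,1],1)
    Q=Q[abs(Q[:,2]-np.polyval(p,Q[:,0]))<1.5];p=np.polyfit(Q[:,0],Q[:,2],1)
    print(nm,len(Q),'slope deg',np.degrees(p[0]),'w at 0',p[1],'yaw',np.degrees(q[0]), Q[:,0].min(),Q[:,0].max())
# end face of tall, col scan
v,u=np.nonzero((abs(M[...,2]-100)<35)&(M[...,0]>15)&(M[...,0]<40)&(abs(M[...,1])<5)&(d>0))
Q=M[v,u];print(len(Q))
if len(Q)>20: print(np.polyfit(Q[:,2],Q[:,0],1),np.polyfit(Q[:,2],Q[:,1],1))
v,u=np.nonzero((abs(M[...,2]-60)<12)&(M[...,0]>15)&(M[...,0]<40)&(abs(M[...,1]-36)<5)&(d>0))
Q=M[v,u];print(len(Q));print(np.polyfit(Q[:,2],Q[:,0],1))
```

```text
b 678 slope deg 1.305394828600832 w at 0 145.41443809593534 yaw -0.6464654828527979 -33.37442732475392 26.065211813701506
o 433 slope deg 1.1919308282026881 w at 0 80.3168060165012 yaw -0.13167437048807273 -30.632832537985934 28.313242897139908
73
[-9.46491442e-03  2.71485966e+01] [-0.00558335  1.15987496]
24
[-0.08994677 32.84066007]
```

Run:
```python
from h import *
print(arm.get_state()['t'],arm.job_done())
```

```text
the job is handed in; nothing more can be done
26.475 None
```

I loaded the short (orange) cover into the orange slot first, then the tall (blue) cover into the blue slot. Each went straight down its slot past the clips. I then released both, backed the gripper clear and handed the job in at about 26.5 s.

**Seating:** Both covers came to a hard stop on the slot floor, at about 25 N for the short one and 26 N for the tall one. Just before the floor the covers were being pulled inward by about 3–4 N, which fits the beads having passed the clips. After release, the rail tops measured 79.8 mm and 144.8 mm above the floor, against nominal heights of 80 and 145 mm. I did not see the clip noses directly, so "snapped shut" is inferred from these heights and forces.

**Where the checks disagreed:**
- **Tall cover:** After release its top leaned about 3 mm (roughly 0.75°) toward the robot. By my estimate this is within the slot and clip play, so I left it.
- **Camera readings:** The wrist and top cameras differ by about 1–2 mm on absolute position, which is their calibration error.

**Other things:** In the last pictures the glue bottle, tape roll and mug were upright where they started. I never went near the spectacles.

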